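# Post the sample pot through the self-closing flap

## Robot

A 6-joint arm with a two-finger parallel gripper is mounted at the origin on the work surface. World frame = base frame: x ahead of the robot, y to its left, z up, the work surface at z = 0. Lengths are in m, angles in rad, forces in N, time in s.
With the tool pointing down it reaches from about 0.275 to 0.825 m from the base axis. Payload 5.2 kg.
Tool frame: the origin (TCP) lies at the centre of the arm's flange, where the gripper is bolted on; the fingertips stand 186 mm ahead of it and the grasp point (between the pads) lies 167 mm ahead of it; z points along the fingers, y is the direction in which the jaws open and shut (so a half turn about z gives the same grasp; the last joint's range is limited). The gripper opens to 93 mm and grips with 3 to 60 N. Pads are 15 mm wide; open, the fingers measure 128 mm over their backs; the gripper's body (75 mm by 188 mm) begins 65 mm behind the grasp point.
Start: joints at [-1.532, 0.259, 1.535, -0, 1.348, -0.203], TCP at [0.132, -0.534, 0.405] pointing down, gripper open.
Joint ranges: [-3.14, 3.14], [-0.91, 2.08], [0.19, 2.58], [-1.22, 4.36], [0.22, 2.71], [-3.12, 3.12]. Speed limits (rad/s): [2.57, 2.57, 3.14, 3.14, 3.14, 3.14].

## Interface

Orientations are given as a rotation vector (axis times angle).
In Python, from rig import manip gives the robot as it stands.
- The arm moves only by the shell command python3 -m creep 'ROWS' [FORCE]. ROWS is JSON, a list of rows, each a list of 5 numbers: the shift along the tool's x, y, z in mm, then the turn about the tool's z in rad, then the opening, from 0 (shut) to 1 (fully open). A call has 1 to 5 rows; each row shifts and turns the pose as measured when the row begins, along the tool's axes as they then stand; what a row does not reach is not made up. A row lasts 1/10 s, in which the tool goes at most 50 mm and 8.59 degrees, less where a joint would pass 70% of its speed; a pose out of reach is approached as far as the arm can. A call with a gripper value outside its range is refused whole. The fingers move at their own pace and stop on an object; FORCE is the grip in N (left out, the last holds). Time passes only in rows, so rows that do not move let the fingers close. It gives the time, the measured TCP pose, the force and the opening at its end, in the units of the state.
- manip.sense(): the state, without advancing time (a new reading comes with each control period).
- manip.camera(name): name is "scene" or "top" or "wrist"; returns (picture, depth): 420x560x3 uint8, red, green, blue; 420x560 float32, m along the optical axis (not along the pixel's ray), 0 where there is no reading.
- manip.calibration(name): a dict with "fx", "fy", "cx", "cy" (pixels), "dist_coeffs" ([k1, k2, p1, p2, k3] as OpenCV has them; the pictures are not rectified), "extrinsics" (4x4, takes a point from camera to world coordinates). Camera axes: x right, y down, z forward; pixel columns grow to the right and rows downward; lengths in m; the calibration is good to about 2 mm. A picture is of the moment at which its call begins: read the wrist's pose just before it. calibration takes no time and is no camera call; for the wrist camera it gives the pose at the moment of the call.
- manip.sign_off(): hands the job in, once; it reports no verdict.
The state is a dict: "time_s": time; "joint_positions": joint angles; "dq": joint speeds; "tau": joint torques, N m; "eef_pos": TCP position; "tcp_rot": TCP orientation; "wrist_force": force on the tool from outside, world axes, zero at the start; "moment": the same for the moment, N m; "gripper_width": finger opening in m.
Only numpy, scipy, OpenCV 4.12 (cv2) and the standard library are available. Lean on these libraries where they do the work, as an engineer would, in place of code of your own. Each camera call takes 0.05 s, during which the arm holds its last target.

## Task

Post the sealed sample pot into the sample drop box: with one finger press the rubber-topped pad to hold the spring flap open, and with the other finger push the pot along its lane and through the mouth so that it drops inside, then let the flap spring shut. Only push: do not lift the pot, and leave the bottle, the cup, the jar and the scale where they stand.

Things in the scene. Friction and masses are not known exactly. Their poses are not given: they have to be found in the camera images.
- dropbox: Sample drop box, fixed: hollow white plastic box with a flat dark steel deck, 250 (x) by 220 (y) by 120 mm high; floor and deck 4 mm thick. Origin: on its underside, x -125 to 125, y -95 to 125. x runs along the pot's lane towards the mouth, y to the left of that, z up. 'Box x, y, z' below are mm in this frame; the deck's upper face is z 120.
- lane (a point): Start of the lane: its centre line (box y -28) at the deck's front edge (box x -125, z 120). The lane is the strip of deck from there to the mouth at x 30. Two side rails, 10 mm high and 4 mm thick, x -115 to 26, leave 54 mm between them (y -55 to -1).
- mouth (a point): Point on the deck where the lane's centre line meets the mouth's near edge (box x 30, y -28, z 120). The mouth is a hole in the deck, x 30 to 110, y -70 to 58, closed by the flap; the pot drops through it into the hollow box.
- slot (a point): Centre of the slot in the deck left of the lane (box x -62 to 30, y 5 to 87), into which the flap's pad sinks when pressed.
- flap (a joint): Steel flap over the mouth, hinged along box x at y -70, z 120 (mouth's right edge). 0 = shut, level with the deck; grows to 0.75 rad as its left side swings down. A spring shuts it; the pot's weight cannot open it. At about 0.48 rad the pot can be pushed over the edge: it slides down the flap to the left and drops in while the flap is held down.
- lip (a point): Top of the flap's upright lip above the lane's middle. The lip is 12 mm high, at box x 31 to 34, y -44 to 56 when shut, and bars the lane: pushing the pot against it does not open the flap. It sinks with the flap and is below the deck across the pot's path at about 0.48 rad.
- pad (a point): Middle of the upper face of the pad, a rubber-topped plate joined to the flap, over the slot, box x -55 to 28. Shut, it slopes up leftwards at 0.49 rad, from y 11, z 163 to y 62, z 190. Pressed down it lies level with the deck (y 22 to 80) at flap 0.49 rad; that takes 2 to 4 N. A finger can slide on it along x. 60 to 70 mm left of the lane's centre line it is well met.
- pot: Sealed white plastic sample pot, a flat disc 48 mm across and 24 mm high, about 60 g, with its lid; it stands in the lane between the rails, short of the mouth. Origin: centre of its underside.
- sauce_bottle: Amber bottle, 60 mm across, 190 mm high, standing left of the box; origin at the centre of its underside. To be left alone.
- steel_cup: Open steel cup, 74 mm across, 80 mm high, standing right of the box; origin at the centre of its underside. To be left alone.
- jar: Glass jar with a metal lid, 64 mm across, 90 mm high, standing right of the box; origin at the centre of its underside. To be left alone.
- scale: White platform scale, 200 by 220 by 72 mm high, standing left of the box, fixed; origin at the centre of its underside. An obstacle to leave alone.
There are look-alikes about, which are no part of the job. Of the things like the pot, leave any that is blue, orange or red; of the rest the smaller one is meant.

How it is judged:
On the way, in this order (a step that is already met when the one before it is completed fails the run):
1. a finger holds the flap open while the pot is still on the deck short of the mouth (value of joint flap above 0.35 rad and contact force between the fingers and flap above 0.3 N and x of pot in the frame of dropbox below 0.028 m and z of pot in the frame of dropbox above 0.112 m), for 0.1 s.
2. the fingers push the pot over the mouth's edge while the flap is held open by a finger (x of pot in the frame of dropbox above 0.028 m and value of joint flap above 0.3 rad and contact force between the fingers and flap above 0.3 N), for 0.02 s.
3. the pot is down inside the box (z of pot in the frame of dropbox below 0.06 m and x of pot in the frame of dropbox between -0.125 and 0.125 m and y of pot in the frame of dropbox between -0.095 and 0.125 m), for 0.2 s.
At the end, for the whole second after the job is handed in: The pot lies at rest inside the drop box (origin within the box's outline and less than 60 mm above its underside), the flap is shut (under 0.05 rad), and the bottle, cup and jar are within 20 mm of where they stood (all of step 3 and value of joint flap below 0.05 rad and linear speed of pot below 0.03 m/s and distance of each of sauce_bottle, steel_cup, jar from where it was at the start of the episode below 0.02 m); the robot touches nothing.
It fails at once if the pot is lifted (more than 20 mm off the deck short of the mouth, or more than 60 mm above deck height anywhere) ((z of pot in the frame of dropbox above 0.14 m and x of pot in the frame of dropbox below 0.02 m) or z of pot in the frame of dropbox above 0.18 m).
It fails at once if the pot leaves the box's outline (x of pot in the frame of dropbox below -0.13 m or x of pot in the frame of dropbox above 0.13 m or y of pot in the frame of dropbox above 0.13 m or y of pot in the frame of dropbox below -0.1 m).
It fails at once if the bottle, cup or jar is disturbed (moved more than 20 mm or tipped) (distance of any of sauce_bottle, steel_cup, jar from where it was at the start of the episode above 0.02 m or angle between any of sauce_bottle, steel_cup, jar's own z axis and vertical above 0.3 rad).
It fails at once if the robot pushes against the scale (contact force between any of the arm, the fingers and scale above 2 N).
It also fails if it takes over 42 s, if anything falls off the work surface, if the arm or the gripper's body presses on something with over 40 N, if the wrist force passes 120 N, or if a joint passes its speed limit or range.

## Working session

There is one attempt and no reset: what is moved stays moved. The work goes in short steps, Python scripts to look and compute and a shell command to move; the robot and the scene stay as the last step left them, time stands still between calls to the robot, and variables do not carry over. Pictures are saved under pics/ and viewed, and the job is handed in when it is done.

```bash
ls; mkdir -p pics
python3 - <<'E'
from rig import manip
import cv2,numpy as np
print(manip.sense())
for n in("scene","top","wrist"):
    c=manip.calibration(n); p,d=manip.camera(n)
    cv2.imwrite(f"pics/{n}0.png",p[:,:,::-1]); np.savez(f"pics/{n}0.npz",p=p,d=d,E=c["extrinsics"],K=[c[k] for k in("fx","fy","cx","cy")],dist=c["dist_coeffs"])
    print(n,c)
E
```

```text
pics
{'time_s': 0.0, 'joint_positions': array([-1.53176410e+00,  2.59350949e-01,  1.53607932e+00, -1.02011300e-06,
        1.34798644e+00, -2.02837752e-01]), 'dq': array([ 0.00098633, -0.00184685,  0.00026276, -0.00011439, -0.00064779,
        0.00010933]), 'tau': array([-1.80009840e-03, -4.37313151e+01, -2.84003216e+01,  7.16804224e-02,
        4.14796849e-02, -1.58872263e-04]), 'eef_pos': array([ 0.13172929, -0.53377513,  0.40391463]), 'tcp_rot': array([-3.11684252e+00, -3.78784080e-01, -2.32715295e-04]), 'wrist_force': array([0.00688443, 0.19751809, 1.1158816 ]), 'moment': array([-0.00663429, -0.01593938, -0.00507035]), 'gripper_width': 0.09269378705748813}
scene {'fx': 464.5707157683404, 'fy': 464.5707157683404, 'cx': 282.93126717592975, 'cy': 205.4391071685254, 'dist_coeffs': array([-0.00872063,  0.        ,  0.        ,  0.        ,  0.        ]), 'extrinsics': array([[-0.11964678,  0.71687265, -0.68686116,  1.24285925],
       [ 0.99281488,  0.08764893, -0.08146331,  0.19480131],
       [ 0.00180383, -0.6916728 , -0.72220875,  0.83865615],
       [ 0.        ,  0.        ,  0.
[... 334 characters left out ...]
358495e-01,  7.11367363e-02, -1.46832151e-02,
         1.23672542e-01],
       [ 1.88209211e-04, -1.99615469e-01, -9.79874292e-01,
         1.17251914e+00],
       [ 0.00000000e+00,  0.00000000e+00,  0.00000000e+00,
         1.00000000e+00]])}
wrist {'fx': 348.0899617418475, 'fy': 348.0899617418475, 'cx': 279.80349824553986, 'cy': 210.1020291201721, 'dist_coeffs': array([-0.06449523,  0.        ,  0.        ,  0.        ,  0.        ]), 'extrinsics': array([[ 0.23959909, -0.93598903, -0.25790852,  0.2043    ],
       [-0.97087003, -0.23151325, -0.06174945, -0.51606978],
       [-0.00191243,  0.26519077, -0.96419407,  0.38487644],
       [ 0.        ,  0.        ,  0.        ,  1.        ]])}
```

View pics/scene0.png

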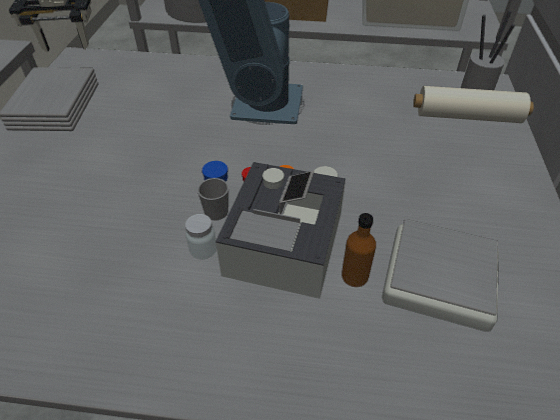

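View pics/top0.png

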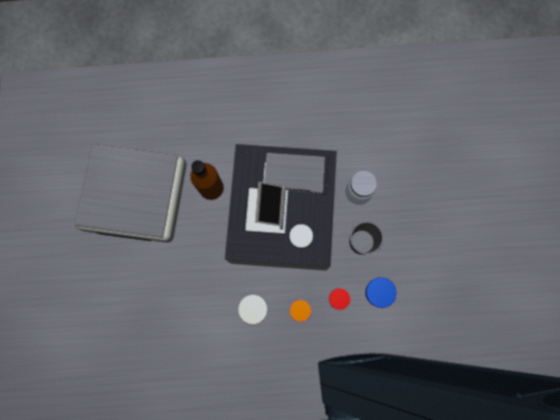

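Candidates for the pot, in the top picture: the white disc in the lane at (301,236), the larger white disc on the table at (252,309), orange (301,311), red (339,299) and blue (381,292). The disc in the lane fits the description, being smaller, white and standing between the rails. I'll check it close up and fit the box pose.

```bash
cat > h.py <<'E'
import numpy as np,cv2
def load(n):
    z=np.load(f"pics/{n}.npz"); return z["p"],z["d"],z["E"],z["K"],z["dist"]
def cloud(n):
    p,d,E,K,dist=load(n); h,w=d.shape
    u,v=np.meshgrid(np.arange(w),np.arange(h)); 
    M=np.array([[K[0],0,K[2]],[0,K[1],K[3]],[0,0,1]])
    q=cv2.undistortPoints(np.stack([u,v],-1).reshape(-1,1,2).astype(float),M,dist).reshape(h,w,2)
    P=np.concatenate([q*d[...,None],d[...,None]],-1)
    W=P@E[:3,:3].T+E[:3,3]; W[d==0]=np.nan
    return p,W
def proj(n,X):
    p,d,E,K,dist=load(n); M=np.array([[K[0],0,K[2]],[0,K[1],K[3]],[0,0,1]])
    R=E[:3,:3].T; return cv2.projectPoints(np.asarray(X,float).reshape(-1,1,3),cv2.Rodrigues(R)[0],-R@E[:3,3],M,dist)[0].reshape(-1,2)
def snap(names,tag):
    from rig import manip
    for n in names:
        c=manip.calibration(n); p,d=manip.camera(n)
        cv2.imwrite(f"pics/{n}{tag}.png",p[:,:,::-1]); np.savez(f"pics/{n}{tag}.npz",p=p,d=d,E=c["extrinsics"],K=[c[k] for k in("fx","fy","cx","cy")],dist=c["dist_coeffs"])
E
python3 - <<'E'
from h import *
for n in("top0","scene0"):
    p,W=cloud(n)
    z=W[...,2]; 
    m=(z>0.112)&(z<0.128)&(W[...,0]>.2)&(W[...,0]<.75)&(abs(W[...,1]-.1)<.25)
    k,l,s,c=cv2.connectedComponentsWithStats(m.astype(np.uint8)); i=1+np.argmax(s[1:,4]); mm=l==i
    print(n,s[i],np.median(z[mm]))
    r=cv2.minAreaRect((W[mm][:,:2]*1000).astype(np.float32)); print(r)
    # pot-top
    m=(z>0.136)&(z<0.152)&(p.min(2)>150)
    k,l,s,c=cv2.connectedComponentsWithStats(m.astype(np.uint8))
    for j in range(1,k):
        if s[j,4]>40: q=W[l==j]; print("white",c[j],s[j,4],np.mean(q,0),(q.max(0)-q.min(0)))
p=load("top0")[0][130:330,200:420,::-1]
cv2.imwrite("pics/crop.png",cv2.resize(p,None,fx=3.5,fy=2.9*1.0,interpolation=cv2.INTER_CUBIC)[:600,:800])
E
```

```text
top0 [ 224  144  113  123 9611] 0.1192766921602475
((561.9168701171875, 119.5077133178711), (220.68716430664062, 251.18157958984375), 81.86668395996094)
white [300.70304569 235.35532995] 394 [0.48755087 0.08460117 0.14323592] [0.04423706 0.04394897 0.01089283]
scene0 [ 215  162  130  105 6979] 0.11953348759177762
((565.26123046875, 116.14041137695312), (221.112548828125, 254.6608428955078), 82.02008056640625)
```

View pics/crop.png

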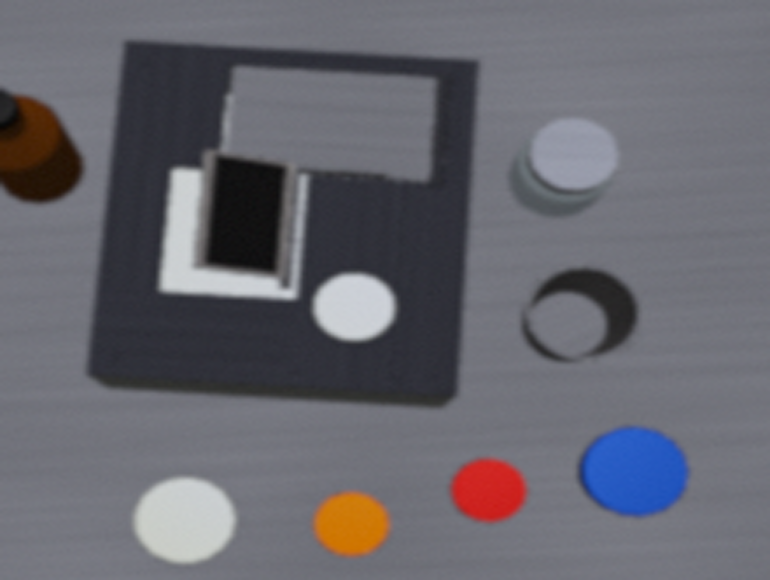

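The close crop confirms it: the white pot stands alone in the lane at top (301,236), and the other discs are on the table. The box pose is clear: origin about (0.561,0.103), yaw about -8°, with the pot at box (-70,-28). I'll write a helper that works out the deltas.

```bash
cat >> h.py <<'E'
YAW=np.deg2rad(-8.05); O=np.array([.5609,.1031])
RB=np.array([[np.cos(YAW),-np.sin(YAW)],[np.sin(YAW),np.cos(YAW)]])
def tobox(w): w=np.asarray(w,float); return np.concatenate([(w[...,:2]-O)@RB*1000, w[...,2:]*1000],-1)
def toworld(b): b=np.asarray(b,float)/1000; return np.concatenate([b[...,:2]@RB.T+O,b[...,2:]],-1)
def go(bx,by,tip,dyaw=0):
    "box mm of the tool axis, tip height mm, tool-x yaw relative to box x"
    from rig import manip
    s=manip.sense(); R=cv2.Rodrigues(s["tcp_rot"])[0]
    yaw=np.arctan2(R[1,0],R[0,0]); turn=-(YAW+dyaw-yaw)
    t=s["eef_pos"]+R[:,2]*.186
    D=np.append(toworld([bx,by,0])[:2],tip/1000)-t
    a=YAW+dyaw; Rn=np.array([[np.cos(a),np.sin(a),0],[np.sin(a),-np.cos(a),0],[0,0,-1]])
    print("t",round(s["time_s"],2),"tip box",tobox(t).round(1),"relyaw",round(yaw-YAW,3),"tilt",R[2,2].round(4),"F",s["wrist_force"].round(1),"w",round(s["gripper_width"]*1000,1))
    print("turn",round(turn,3),"shift now axes",(R.T@D*1000).round(1),"shift after turn",(Rn.T@D*1000).round(1))
E
python3 - <<'E'
from h import *
go(-112,-28,215)
# bottle/cup/jar
for n in("top0",):
    p,W=cloud(n)
    for nm,u,v in(("bottle",198,167),("jar",363,183),("cup",366,225),("scale",130,190)): print(nm,tobox(W[v,u]).round())
# overlay check
p=load("scene0")[0][:,:,::-1].copy()
pts=[[-125,-95,120],[125,-95,120],[125,125,120],[-125,125,120],[30,-70,120],[110,-70,120],[110,58,120],[30,58,120],[-70,-28,144],[-115,-55,130],[26,-55,130],[-115,-1,130],[26,-1,130]]
for q in proj("scene0",toworld(pts)): cv2.circle(p,tuple(int(round(a)) for a in q),2,(0,0,255),-1)
a=p[150:300,180:380]
q=load("top0")[0][:,:,::-1].copy()
for z in proj("top0",toworld(pts)): cv2.circle(q,tuple(int(round(a)) for a in z),1,(0,0,255),-1)
b=q[130:280,200:400]
cv2.imwrite("pics/ov.png",np.hstack([cv2.resize(a,(400,300)),cv2.resize(b,(400,300))]))
E
```

```text
t 0.15 tip box [-335.8 -690.5  218.1] relyaw 0.382 tilt -1.0 F [ 0.2 -0.5  0.9] w 93.3
turn 0.382 shift now axes [ 454.8 -531.2    4. ] shift after turn [ 223.8 -662.5    3.1]
bottle [ 48. 187. 187.]
jar [  63. -159.   88.]
cup [ -25. -174.   55.]
scale [ 15. 355.  73.]
```

View pics/ov.png

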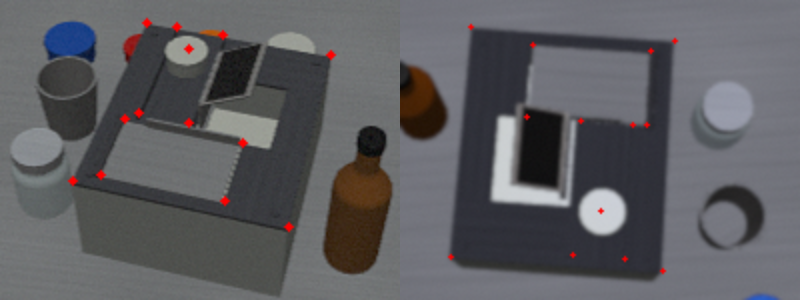

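The box outline overlays well in both views. Next I turn and travel, closing the fingers on the way.

```bash
python3 -m creep '[[0,-40,0,0.13,0],[0,-40,0,0.13,0],[0,-40,0,0.12,0],[15,-45,0,0,0],[15,-45,0,0,0]]' 20 && python3 -m creep '[[15,-45,0,0,0],[15,-45,0,0,0],[15,-45,0,0,0],[15,-45,0,0,0],[15,-45,0,0,0]]'; python3 -c "
from h import *; go(-112,-28,215)"
```

```text
time_s: 0.65
eef_pos: [0.1602, -0.329, 0.4009]
tcp_rot: [-3.127, 0.252, 0.002]
wrist_force: [1.2, -0.9, -0.4]
gripper_width: 0.0577
time_s: 1.15
eef_pos: [0.2714, -0.1099, 0.4016]
tcp_rot: [-3.127, 0.265, -0.002]
wrist_force: [1.2, -0.5, -0.1]
gripper_width: 0.0176
t 1.15 tip box [-256.5 -250.7  215.6] relyaw -0.028 tilt -1.0 F [ 1.2 -0.5 -0.1] w 17.6
turn -0.028 shift now axes [ 138.1 -226.7    1.6] shift after turn [ 144.5 -222.7    0.6]
```

```bash
python3 -m creep '[[28,-42,0,-0.028,0],[28,-42,0,0,0],[28,-42,0,0,0],[28,-42,0,0,0],[25,-40,0,0,0]]' ; python3 -m creep '[[0,0,0,0,0],[0,0,0,0,0]]';python3 -c "
from h import *; go(-112,-28,126)"
```

```text
time_s: 1.65
eef_pos: [0.4335, 0.0809, 0.4035]
tcp_rot: [-3.134, 0.217, -0.011]
wrist_force: [0.1, -1.3, -0.1]
gripper_width: 0.0006
time_s: 1.85
eef_pos: [0.4357, 0.0857, 0.4024]
tcp_rot: [-3.133, 0.202, -0.009]
wrist_force: [-0.9, 0.3, -0.0]
gripper_width: 0.0006
t 1.85 tip box [-120.5  -34.3  216.4] relyaw 0.011 tilt -1.0 F [-0.9  0.3 -0. ] w 0.6
turn 0.011 shift now axes [ 8.  -6.  90.5] shift after turn [ 8.5 -6.3 90.4]
```

```bash
python3 -m creep '[[6,-6,0,0.011,0],[2,0,0,0,0],[0,0,30,0,0],[0,0,30,0,0],[0,0,20,0,0]]' ; python3 -m creep '[[0,0,5,0,0],[0,0,0,0,0]]';python3 -c "
from h import *; go(-32,-28,126); snap(['scene','wrist'],'1')"
```

```text
time_s: 2.35
eef_pos: [0.4455, 0.0862, 0.3242]
tcp_rot: [-3.132, 0.234, -0.023]
wrist_force: [-0.2, -0.6, 0.5]
gripper_width: 0.0003
time_s: 2.55
eef_pos: [0.4443, 0.084, 0.3173]
tcp_rot: [-3.132, 0.241, -0.016]
wrist_force: [0.3, -0.4, -0.5]
gripper_width: 0.0005
t 2.55 tip box [-110.9  -35.   131.3] relyaw -0.013 tilt -0.9999 F [ 0.3 -0.4 -0.5] w 0.5
turn -0.013 shift now axes [78.7 -8.   6.1] shift after turn [78.9 -7.   5.3]
```

View pics/wrist1.png

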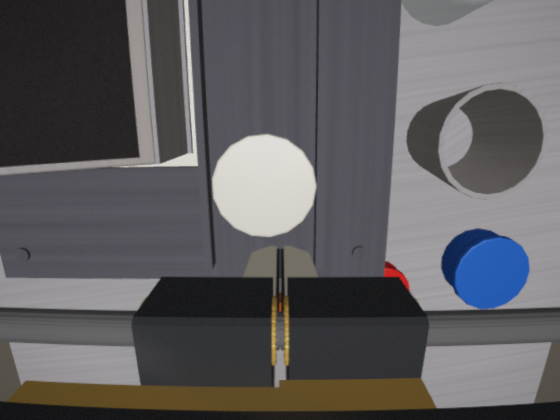

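View pics/scene1.png

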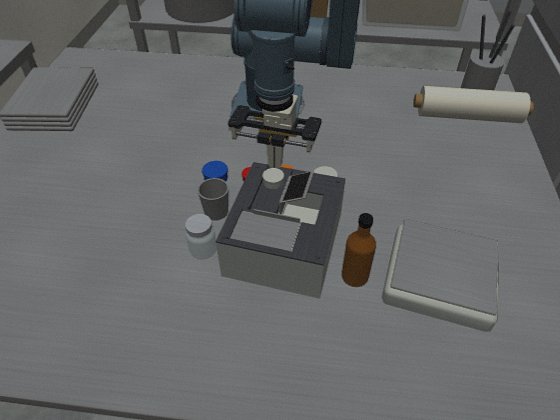

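The wrist view shows the pot at (265,185), the rails either side of it, and the closed tips at (280,260), slightly right of centre. I'll correct that and go down.

```bash
python3 -m creep '[[0,-7,0,-0.013,0],[0,-1,3,0,0],[0,0,3,0,0],[0,0,0,0,0]]';python3 -c "
from h import *; go(-32,-28,126)"
```

```text
time_s: 3.05
eef_pos: [0.4473, 0.0927, 0.3151]
tcp_rot: [-3.133, 0.218, -0.03]
wrist_force: [-0.2, -0.1, 0.3]
gripper_width: 0.0004
t 3.05 tip box [-107.5  -25.8  129.1] relyaw 0.002 tilt -0.9998 F [-0.2 -0.1  0.3] w 0.4
turn 0.002 shift now axes [75.4  2.4  4.5] shift after turn [75.5  2.2  3.1]
```

```bash
python3 -m creep '[[10,1,2,0,0],[12,1,1,0,0],[12,0,0,0,0],[12,0,0,0,0],[12,0,0,0,0]]';python3 -c "
from h import *; go(-32,-28,126); snap(['wrist'],'2')"
```

```text
time_s: 3.55
eef_pos: [0.5086, 0.0822, 0.3129]
tcp_rot: [-3.133, 0.217, -0.029]
wrist_force: [0.6, 0.9, -0.2]
gripper_width: 0.0003
t 3.55 tip box [-45.5 -27.7 126.9] relyaw 0.002 tilt -0.9998 F [ 0.6  0.9 -0.2] w 0.3
turn 0.002 shift now axes [13.4  0.3  1.2] shift after turn [13.5  0.3  0.9]
```

View pics/wrist2.png

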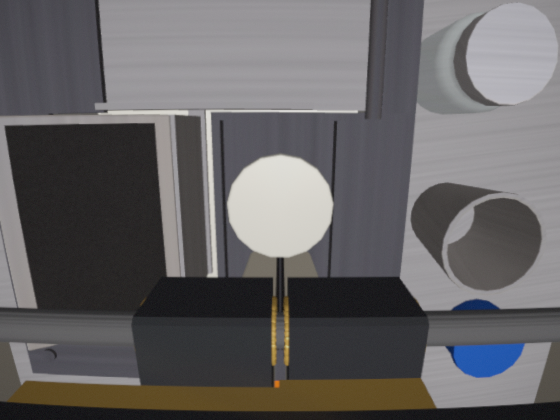

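```bash
cat >> h.py <<'E'
def potw(n):
    p,W=cloud(n); B=tobox(W)
    m=(p.min(2)>140)&(B[...,2]>135)&(B[...,2]<152)&(abs(B[...,1]+28)<40)&(abs(B[...,0]+30)<110)
    k,l,s,c=cv2.connectedComponentsWithStats(m.astype(np.uint8)); i=1+np.argmax(s[1:,4]); q=B[l==i]
    print("pot",s[i,4],q.mean(0).round(1),np.nanpercentile(q,1,0).round(1),np.nanpercentile(q,99,0).round(1))
E
python3 -c "
from h import *; potw('wrist1');potw('wrist2')"
```

```text
pot 8306 [-67.  -27.9 144.9] [-89.5 -49.8 143.3] [-45.5  -6.  146.3]
pot 8468 [-10.5 -27.3 144.9] [-33.  -49.2 143.4] [ 10.9  -5.3 146.3]
```

```bash
python3 -m creep '[[6,0,0,0,0],[5,0,0,0,0],[0,0,0,0,0]]';python3 -c "
from h import *; go(-45,-28,215); snap(['wrist'],'3');potw('wrist3')"
```

```text
time_s: 3.9
eef_pos: [0.5232, 0.0798, 0.3129]
tcp_rot: [-3.133, 0.218, -0.031]
wrist_force: [-0.4, -0.3, -0.7]
gripper_width: 0.0009
t 3.9 tip box [-30.4 -28.  126.9] relyaw 0.001 tilt -0.9998 F [-0.4 -0.3 -0.7] w 0.9
turn 0.001 shift now axes [-12.9  -0.2 -88.4] shift after turn [-14.6   0.  -88.1]
pot 8433 [  4.8 -27.5 144.9] [-17.7 -49.4 143.4] [ 26.1  -5.7 146.3]
```

The pot now stands at x≈5, just short of the lip. I back off, rise, open to about 0.5 and turn slightly.

```bash
python3 -m creep '[[-12,0,0,0,0],[0,0,-30,0,0],[0,0,-35,0,0],[0,0,-30,-0.07,0],[0,-5,0,-0.08,0.51]]' 40;python3 -m creep '[[0,-12,0,0,0.51],[0,-12,0,0,0.51],[0,0,0,0,0.51],[0,0,0,0,0.51],[0,0,0,0,0.51]]';python3 -c "
from h import *; go(-38,4,215,.15); snap(['wrist','scene'],'4');potw('wrist4')"
```

```text
time_s: 4.45
eef_pos: [0.5035, 0.0874, 0.409]
tcp_rot: [3.141, 0.024, 0.019]
wrist_force: [0.4, -0.5, -0.5]
gripper_width: 0.0046
time_s: 4.95
eef_pos: [0.4995, 0.1149, 0.4081]
tcp_rot: [3.141, 0.021, 0.015]
wrist_force: [-0.3, -0.6, -0.3]
gripper_width: 0.0438
t 4.95 tip box [-60.6   3.3 222.1] relyaw 0.154 tilt -1.0 F [-0.3 -0.6 -0.3] w 43.8
turn 0.004 shift now axes [22.4  2.8  7.3] shift after turn [22.5  2.7  7.1]
pot 3641 [  4.4 -27.3 144.8] [-17.9 -49.3 143.2] [ 26.2  -5.5 146.4]
```

View pics/wrist4.png

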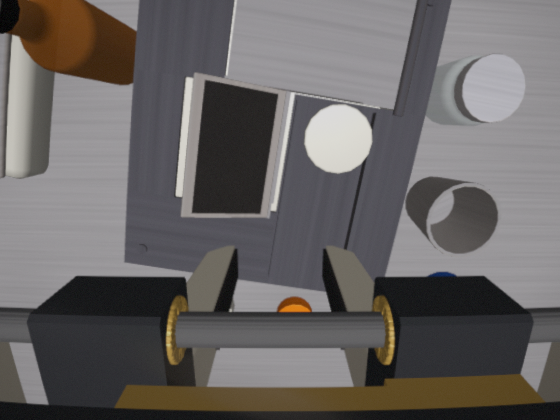

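View pics/scene4.png

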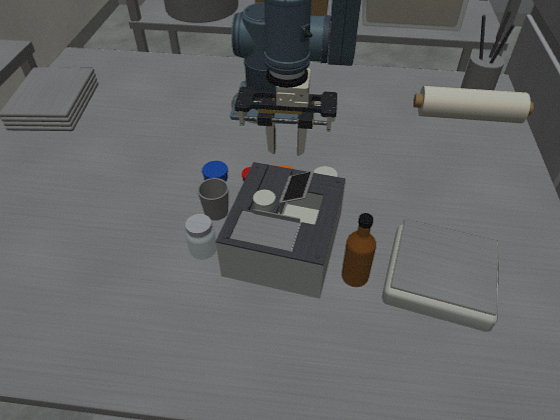

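```bash
python3 -m creep '[[20,2,0,0,0.51],[2,0,0,0,0.51],[0,0,15,0,0.51],[0,0,15,0,0.51]]';python3 -c "
from h import *; go(-38,4,121.5,.15); snap(['wrist'],'5')
p,W=cloud('wrist5');B=tobox(W)
m=(B[...,2]>180)&(B[...,2]<240)&(p.max(2)<200)
import numpy as np
for sgn,nm in((1,'left'),(-1,'right')):
    q=B[(np.abs(B[...,2]-198)<8)&(np.arange(560)[None]*sgn<280*sgn)&(np.arange(420)[:,None]>200)]
    print(nm,len(q),np.percentile(q,[2,50,98],axis=0).round(1) if len(q) else '')
"
```

```text
time_s: 5.45
eef_pos: [0.5229, 0.1119, 0.3789]
tcp_rot: [3.141, 0.017, 0.019]
wrist_force: [-0.7, 0.6, -0.5]
gripper_width: 0.0476
t 5.45 tip box [-36.7   3.6 192.9] relyaw 0.151 tilt -0.9999 F [-0.7  0.6 -0.5] w 47.6
turn 0.001 shift now axes [-2.1 -0.6 71.4] shift after turn [-1.3 -0.6 71.4]
left 768 [[-51.4  26.8 190. ]
 [-31.4  61.5 191.3]
 [-13.   64.7 205.5]]
right 320 [[-38.8 -30.7 193.7]
 [-22.9 -20.6 201. ]
 [-20.9 -18.4 205.7]]
```

View pics/wrist5.png

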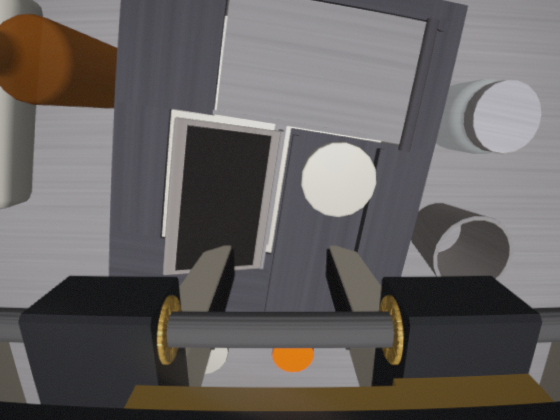

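Both fingers are in line: the left one is over the pad and the right one just behind the pot. The gap to the pot is small, so I back off 5 mm while going down.

```bash
python3 -m creep '[[-5,0,6,0,0.51],[-1,0,15,0,0.51],[0,0,15,0,0.51],[0,0,10,0,0.51],[0,0,8,0,0.51]]';python3 -c "
from h import *; go(-42,4,121.5,.15); snap(['wrist'],'6');potw('wrist6')"
```

```text
time_s: 6.0
eef_pos: [0.5152, 0.1115, 0.3227]
tcp_rot: [-3.141, -0.015, -0.017]
wrist_force: [-0.5, -0.4, 3.8]
gripper_width: 0.0474
t 6.0 tip box [-44.4   2.2 136.7] relyaw 0.15 tilt -0.9999 F [-0.5 -0.4  3.8] w 47.4
turn -0.0 shift now axes [ 2.5 -1.4 15.2] shift after turn [ 2.7 -1.4 15.2]
pot 7725 [  4.6 -27.1 144.9] [-17.8 -49.1 143.4] [ 26.1  -5.5 146.3]
```

View pics/wrist6.png

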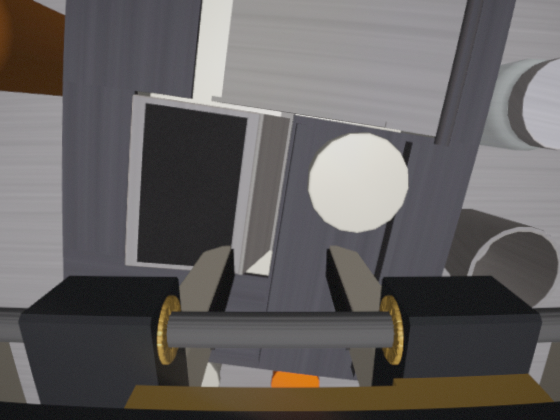

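The pad is going down under the left finger with 3.8 N, and the pot hasn't moved. I carry on down.

```bash
python3 -m creep '[[0,-1,6,0,0.51],[0,0,5,0,0.51],[0,0,3,0,0.51],[0,0,0,0,0.51]]';python3 -c "
from h import *; go(-42,4,121.5,.15); snap(['wrist','scene'],'7');potw('wrist7')
p,W=cloud('wrist7');B=tobox(W)
q=B[(abs(B[...,0]-70)<30)&(abs(B[...,1]-20)<60)&(B[...,2]<125)&(B[...,2]>40)]
print(np.polyfit(q[:,1],q[:,2],1))"
```

```text
time_s: 6.45
eef_pos: [0.5153, 0.1126, 0.3078]
tcp_rot: [3.141, 0.015, 0.017]
wrist_force: [-0.6, -1.1, 3.8]
gripper_width: 0.047
t 6.45 tip box [-44.5   3.3 121.8] relyaw 0.15 tilt -0.9999 F [-0.6 -1.1  3.8] w 47.0
turn -0.0 shift now axes [ 2.6 -0.3  0.3] shift after turn [ 2.6 -0.3  0.3]
pot 9193 [  4.8 -27.1 144.9] [-17.5 -49.2 143.4] [ 26.1  -5.5 146.3]
[ 0.09367588 92.0388739 ]
```

View pics/wrist7.png

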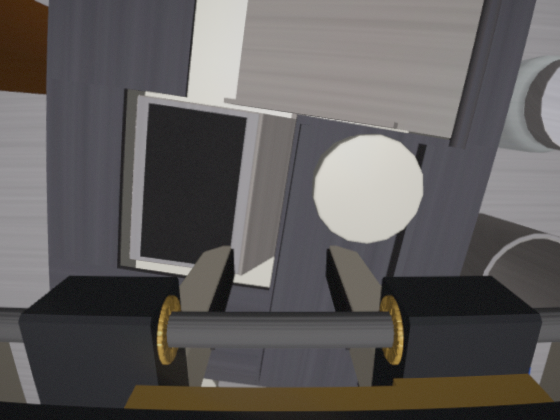

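```bash
python3 -c "
from h import *
p,W=cloud('wrist7');B=tobox(W)
for u,v in((290,70),(350,60),(400,80),(445,100),(160,180),(200,180),(235,180)): print(u,v,B[v,u].round(1))
a=B[20:80,300:420].reshape(-1,3); a=a[~np.isnan(a[:,0])]
c=np.linalg.lstsq(np.c_[a[:,:2],np.ones(len(a))],a[:,2],rcond=None)[0];print(c,np.arctan(c[1]))
for u in range(275,420,20):
  # lip top/deck across the path near the mouth edge
  print(u,[ (B[v,u].round(0)).tolist() for v in (100,108,116,124)])
"
```

```text
290 70 [55.3 12.6 79.5]
350 60 [ 63.1 -17.7  95.1]
400 80 [ 55.7 -42.5 106.7]
445 100 [ 48.7 -62.7 117.9]
160 180 [ -9.7  67.9 122.3]
200 180 [ -6.8  48.4 122.2]
235 180 [ -4.1  31.4 123.4]
[ 2.26224658e-04 -5.12643932e-01  8.57259147e+01] -0.47371151429071257
275 [[38.0, 19.0, 77.0], [33.0, 18.0, 90.0], [29.0, 17.0, 111.0], [25.0, 16.0, 112.0]]
295 [[39.0, 7.0, 81.0], [34.0, 7.0, 95.0], [30.0, 6.0, 84.0], [26.0, 7.0, 120.0]]
315 [[41.0, -4.0, 88.0], [36.0, -4.0, 89.0], [32.0, -5.0, 90.0], [28.0, -3.0, 121.0]]
335 [[42.0, -14.0, 93.0], [38.0, -14.0, 94.0], [33.0, -13.0, 106.0], [29.0, -12.0, 121.0]]
355 [[43.0, -24.0, 97.0], [39.0, -24.0, 99.0], [35.0, -23.0, 110.0], [31.0, -21.0, 121.0]]
375 [[45.0, -33.0, 102.0], [41.0, -34.0, 102.0], [37.0, -35.0, 103.0], [32.0, -32.0, 116.0]]
395 [[46.0, -42.0, 107.0], [42.0, -43.0, 108.0], [38.0, -44.0, 108.0], [34.0, -42.0, 116.0]]
415 [[47.0, -51.0, 111.0], [43.0, -51.0, 112.0], [39.0, -52.0, 112.0], [36.0, -53.0, 112.0]]
```

The flap is at about 0.474 rad. I go 1 mm lower, then push along the lane (12 mm box x is tool (11.9, +1.8)).

```bash
python3 -m creep '[[0,0,1,0,0.51],[6,0.9,0.5,0,0.51],[6,0.9,0,0,0.51],[6,0.9,0,0,0.51]]';python3 -c "
from h import *; go(24,4,121,.15); snap(['wrist'],'8');potw('wrist8')
p,W=cloud('wrist8');B=tobox(W)
q=B[(abs(B[...,0]-70)<20)&(abs(B[...,1]+50)<12)&(B[...,2]<125)]
print(np.polyfit(q[:,1],q[:,2],1))"
```

```text
time_s: 6.95
eef_pos: [0.5334, 0.1101, 0.307]
tcp_rot: [3.141, 0.015, 0.014]
wrist_force: [-2.6, 0.6, 3.0]
gripper_width: 0.0472
t 6.95 tip box [-26.6   3.3 121. ] relyaw 0.15 tilt -1.0 F [-2.6  0.6  3. ] w 47.2
turn 0.0 shift now axes [50.2  6.9  0.4] shift after turn [50.2  6.9 -0. ]
pot 8861 [ 13.4 -26.4 144.9] [ -9.2 -48.4 143.4] [ 34.6  -4.9 146.3]
[-0.52089854 85.15067354]
```

View pics/wrist8.png

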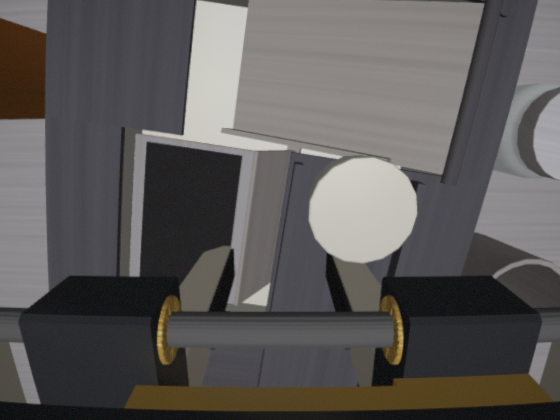

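The flap is at about 0.48 rad and the pot's front is already over the lip. I keep pushing.

```bash
python3 -m creep '[[7,1,0,0,0.51],[7,1,0,0,0.51],[7,1,0,0,0.51]]';python3 -c "
from h import *; go(24,4,121,.15); snap(['wrist'],'9')"
```

```text
time_s: 7.3
eef_pos: [0.5568, 0.1068, 0.3071]
tcp_rot: [3.141, 0.015, 0.014]
wrist_force: [-2.0, 0.5, 3.9]
gripper_width: 0.0473
t 7.3 tip box [ -3.    3.3 121.1] relyaw 0.15 tilt -1.0 F [-2.   0.5  3.9] w 47.3
turn 0.0 shift now axes [26.8  3.4  0.4] shift after turn [26.8  3.4  0.1]
```

View pics/wrist9.png

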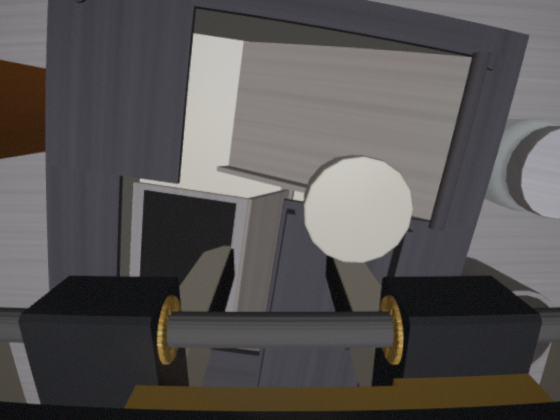

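```bash
python3 -m creep '[[6,1,0,0,0.51],[6,1,0,0,0.51],[6,0.5,0,0,0.51]]';python3 -c "
from h import *; go(24,4,121,.15); snap(['wrist'],'10')"
```

```text
time_s: 7.65
eef_pos: [0.5775, 0.104, 0.3073]
tcp_rot: [3.141, 0.015, 0.017]
wrist_force: [-1.9, -0.1, 4.5]
gripper_width: 0.0476
t 7.65 tip box [ 18.3   3.4 121.3] relyaw 0.15 tilt -0.9999 F [-1.9 -0.1  4.5] w 47.6
turn -0.0 shift now axes [5.8 0.3 0.4] shift after turn [5.8 0.3 0.3]
```

View pics/wrist10.png

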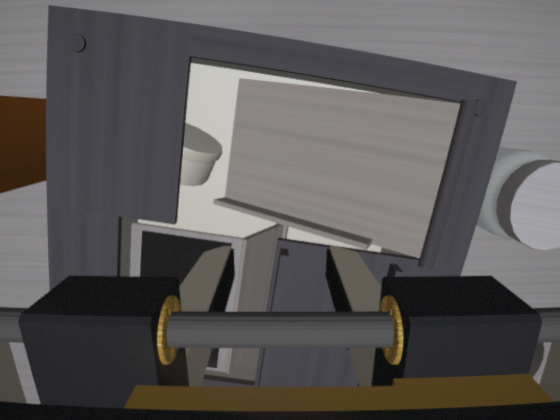

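The pot has slid off to the left, and I see it at (195,155) dropping inside. I hold for a moment and look again.

```bash
python3 -m creep '[[0,0,0,0,0.51],[0,0,0,0,0.51],[0,0,0,0,0.51],[0,0,0,0,0.51]]';python3 -c "
from h import *; go(24,4,121,.15); snap(['wrist','scene'],'11')
p,W=cloud('wrist11');B=tobox(W);print([B[v,u].round() for u,v in((195,120),(200,150),(195,175),(205,165),(195,200))])"
```

```text
time_s: 8.1
eef_pos: [0.5787, 0.1038, 0.3076]
tcp_rot: [3.141, 0.014, 0.02]
wrist_force: [-1.1, -1.0, 4.0]
gripper_width: 0.0472
t 8.1 tip box [ 19.9   3.4 121.6] relyaw 0.149 tilt -0.9999 F [-1.1 -1.   4. ] w 47.2
turn -0.001 shift now axes [4.2 0.  0.6] shift after turn [4.2 0.  0.6]
[array([81., 81.,  6.]), array([58., 75.,  5.]), array([37., 77.,  5.]), array([47., 69.,  5.]), array([16., 75.,  6.])]
```

View pics/wrist11.png

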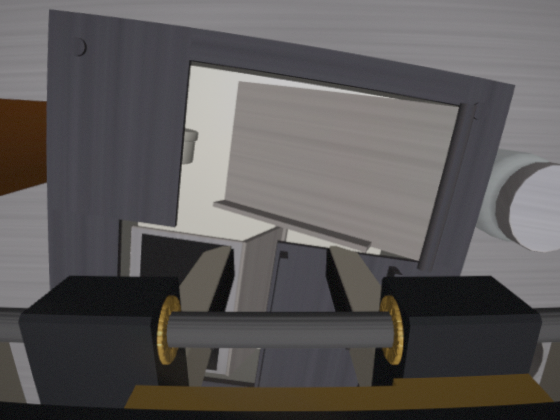

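View pics/scene11.png

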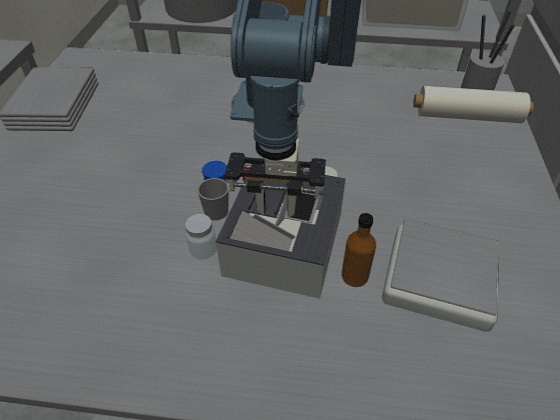

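The pot is on the box floor at (190,145), at rest and clear of the flap's edge. I slide back so the right finger clears the lip, then rise gently so the flap follows and shuts.

```bash
python3 -m creep '[[-15,-2,0,0,0.51],[-15,-2,0,0,0.51],[0,0,-12,0,0.51],[0,0,-15,0,0.51],[0,0,-15,0,0.51]]';python3 -m creep '[[0,0,-15,0,0.51],[0,0,-20,0,0.51],[0,0,-30,0,0.51],[0,0,-40,0,0.51],[0,0,-20,0,0.51]]';python3 -m creep '[[-40,0,0,0,0.51],[-40,0,0,0,0.51],[-40,0,0,0,0.51],[0,0,0,0,0.51],[0,0,0,0,0.51]]';python3 -c "
from h import *; go(24,4,121,.15); snap(['wrist','scene','top'],'12')
p,W=cloud('scene12');B=tobox(W)
q=B[(abs(B[...,0]-75)<25)&(abs(B[...,1]+5)<50)&(B[...,2]>100)&(B[...,2]<140)];print('flap',len(q),np.polyfit(q[:,1],q[:,2],1))
p,W=cloud('top12');B=tobox(W)
for nm,u,v in(('bottle',198,167),('jar',363,183),('cup',366,225)): print(nm,B[v,u].round())
"
```

```text
time_s: 8.7
eef_pos: [0.5486, 0.1068, 0.3507]
tcp_rot: [3.139, 0.013, 0.024]
wrist_force: [0.2, -0.3, 1.2]
gripper_width: 0.0475
time_s: 9.2
eef_pos: [0.548, 0.1064, 0.4817]
tcp_rot: [3.139, 0.013, 0.021]
wrist_force: [-0.0, 0.1, -0.0]
gripper_width: 0.0476
time_s: 9.7
eef_pos: [0.4269, 0.1048, 0.486]
tcp_rot: [3.138, 0.011, 0.039]
wrist_force: [0.1, 0.1, 0.9]
gripper_width: 0.0475
t 9.7 tip box [-128.3  -17.   300.1] relyaw 0.148 tilt -0.9997 F [0.1 0.1 0.9] w 47.5
turn -0.002 shift now axes [149.3   1.  182.8] shift after turn [153.7   2.  179.1]
flap 924 [1.46094486e-03 1.19561166e+02]
bottle [ 48. 187. 188.]
jar [  62. -159.   89.]
cup [ -25. -174.   55.]
```

View pics/scene12.png

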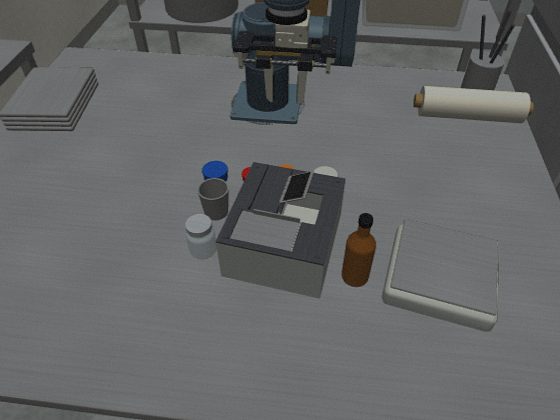

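View pics/wrist12.png

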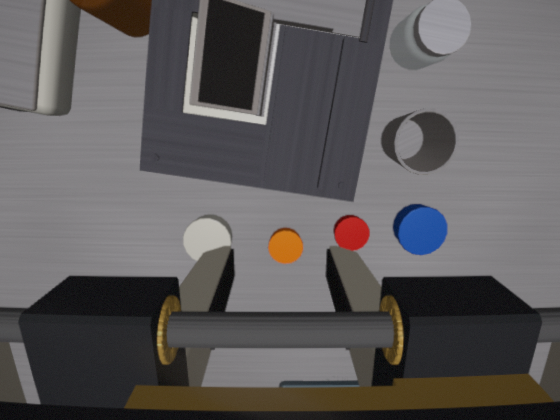

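The flap is shut (slope 0.0015), the deck is empty, the bottle, cup and jar haven't moved, and the arm is clear. I hand in.

```bash
python3 -c "
from rig import manip; print(manip.sign_off())"
```

```text
the job is handed in; nothing more can be done
None
```

The pot is inside the drop box and the flap has sprung shut. I handed the job in at about 10 s, and no verdict was reported.

**What I did:** I first pushed the pot along the lane with closed fingers, to just short of the lip. I then opened the fingers and pressed the pad with the left one, which opened the flap to about 0.48 rad with about 4 N. With the flap held, the right finger pushed the pot over the mouth's edge. It slid left off the flap and dropped in. I slid the fingers back, rose and withdrew.

**Last checks:**
- **Pot:** it lay on the box floor to the left, clear of the flap's edge. I last saw it just before the flap shut, since the box hides it after that. I judged it at rest by eye and did not measure its speed.
- **Flap:** shut, with a measured slope of about 0.0015 rad.
- **Bottle, cup and jar:** each within about 1 mm of where it started. I never went near the scale.
- **Arm:** well clear of everything, with wrist force under 1 N.

No check failed or disagreed.

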